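Hang the serving caddy on the pin panel

TASK

The wooden two-pocket caddy is pushed in under the wire pastry rack with only its back plate sticking out. Draw it out by the top of its back plate, stand it on the open counter fully clear of the rack and let go; then take it by the middle handle and hang it on the grey panel, both holes over the two pins and the back plate pushed fully home against the panel. Keep it upright all the way and leave the cups, napkin box, shaker and tongs where they are.

Things in the scene. Friction and masses are not known exactly. Their poses are not given: they have to be found in the camera images.
- caddy: Light wooden caddy, 120 mm wide (y), 104 deep (x), 190 high, about 0.4 kg. Origin: underside, mid-width, in the plane of the BACK face of its back plate; z up, +x out of the back, pockets towards -x. Back plate 8 thick (x -8 to 0), z 0 to 190. Pocket walls 4 thick, 60 high. Starts standing on the counter, back plate 15 to 35 mm outside the rack's front edge, pockets under the rack.
- panel: Grey steel panel fixed on the counter, 180 mm wide (y), 220 high, 12 thick, a foot 92 deep behind it (+x). Origin: on the counter, mid-width, in the plane of its FRONT face; z up, -x out of the front face. Two pins stand out of the front face. Hung, the caddy's axes are parallel to the panel's and its underside is about 46 mm above the counter.
- hole_left (a point): Centre of the caddy's +y hole, in the back face of the back plate (caddy x 0, y +40, z 115 mm). Both holes are round, 18 mm diameter, right through the 8 mm plate; axes as the caddy.
- hole_right (a point): Centre of the caddy's -y hole (caddy x 0, y -40, z 115); axes as the caddy.
- pin_left (a point): Root of the panel's +y pin: where its axis leaves the front face (panel x 0, y +40, z 165 mm); axes as the panel. Both pins are round steel, 9 mm diameter, rise outward by 18 degrees (panel direction -cos18, 0, +sin18) and reach 34 mm out from the face, where their axis is at z 176.
- pin_right (a point): Root of the panel's -y pin (panel x 0, y -40, z 165); axes as the panel.
- caddy_front (a point): Middle of the caddy's front lower edge (caddy x -104, y 0, z 0 mm).
- handle_top (a point): Point on top of the caddy's handle (caddy x -70, y 0, z 105 mm), a good place to grip from above, clear of back plate and pins. The handle is a solid upright middle rib 12 mm thick (y -6 to +6), x -100 to -8, top at z 105, standing 45 above the pocket walls.
- rack: Cream wire rack fixed on the counter, 300 mm deep (x), 340 wide (y), 128 high, open below with 120 headroom, legs at its corners. Origin: on the counter under its middle; z up; front edge at x -150. The caddy comes out straight along -x. On it a lime tray 148 high, its edge 30 behind the front edge, with pastries up to 178 high from 45 behind the front edge.
- cups: Stack of paper cups, bystander, 86 diameter, 136 high; origin under its middle.
- napkins: Steel napkin box, bystander, 90 x 120 x 112 high; origin under its middle.
- shaker: Aluminium sugar shaker, bystander, 68 diameter, 120 high; origin under its middle.
- tongs: Steel serving tongs lying on the counter, bystander, 230 long along x, about 50 wide, 18 high; origin under the middle.
Things that resemble listed ones, but are neither listed nor needed, are in the scene too. Leave any blue look-alike of the caddy alone.

How it is judged:
By the outcome, as a careful person would: the job done as asked, in the order asked, and still so for the second after the job is handed in, with the robot touching nothing.
It also fails if it takes over 54 s, if anything falls off the work surface, if the arm or the gripper's body presses on something with over 40 N, if the wrist force passes 120 N, or if a joint passes its speed limit or range.

ROBOT

A 7-joint arm with a two-finger parallel gripper is mounted at the origin on the work surface. World frame = base frame: x ahead of the robot, y to its left, z up, the work surface at z = 0. Lengths are in m, angles in rad, forces in N, time in s.
With the tool pointing down it reaches from about 0.425 to 0.825 m from the base axis. Payload 3.6 kg.
Tool frame: the origin (TCP) lies at the very end of the fingers, on their centre line; the grasp point (between the pads) lies 19 mm behind it (env.grip_depth is the distance from the TCP to the grasp point, in m); z points along the fingers, y is the line along which they close (so a half turn about z gives the same grasp; the last joint's range is limited). The gripper opens to 93 mm and grips with 3 to 60 N. Pads are 15 mm wide; open, the fingers measure 128 mm over their backs; the gripper's body (75 mm by 188 mm) begins 65 mm behind the grasp point.
Start: joints at [-1.2, 0.615, -0.013, 1.423, 0.008, 1.103, -0.04], TCP at [0.252, 0.599, 0.219] pointing down, gripper open.
Joint ranges: [-3.12, 3.12], [-0.3, 2.06], [-1.34, 1.32], [0.26, 2.42], [-1.36, 4.5], [0.01, 1.98], [-2.84, 2.84]. Speed limits (rad/s): [2.79, 2.79, 3.14, 3.14, 3.14, 3.14, 3.14].

INTERFACE

Orientations are given as a 3x3 rotation matrix whose columns are the frame's x, y, z axes.
In Python, from cell import status, viewer, ticket, recognise, landmark_of, env gives the robot as it stands.
- The arm moves only by the tool drive_tool, never from a script. Its argument "motion" is a list of rows, each a list of 4 numbers: the shift along the world's x, y, z in mm, then the turn about the world's z in degrees. A call has 1 to 5 rows; each row is the pose to reach, as a shift and turn from the pose commanded when the call began; what a row does not reach only later rows make up. A row lasts 1/8 s, in which the tool goes at most 62.5 mm and 10.7 degrees, less where a joint would pass 70% of its speed; a pose out of reach is approached as far as the arm can. A call with a gripper value outside its range is refused whole. "claw" is the opening, from 0 (shut) to 1 (fully open), set as the call begins (left out, the last holds). The fingers move at their own pace and stop on an object; "squeeze" is the grip in N (left out, the last holds). Time passes only in rows, so rows that repeat a pose let the fingers close. It gives the time, the measured TCP pose, the force, the opening and the grip force at its end, in the units of the state.
- status.sense(): the state, without advancing time (a new reading comes with each control period).
- viewer.get_image(name): name is "scene" or "top" or "wrist"; returns the picture (400x640x3 uint8, red, green, blue); there is no depth.
- viewer.camera_params(name): a dict with "fx", "fy", "cx", "cy" (pixels), "pose" (4x4, takes a point from camera to world coordinates). Camera axes: x right, y down, z forward; pixel columns grow to the right and rows downward; lengths in m; the calibration is good to about 2 mm. A picture is of the moment at which its call begins: read the wrist's pose just before it. camera_params takes no time and is no camera call; for the wrist camera it gives the pose at the moment of the call.
- ticket.close_job(): hands the job in; it is judged then, once.
Trained networks look in the newest picture that a camera, given by its name, has taken for a name from the list of things; names that differ only in an ending like _2 or _b are one class to them, and where a whole thing is asked for, a point or a joint stands for the part that bears it (a point fixed in the world has none). Each returns a list of dicts, best first, with "p" (0 to 1); they miss things now and then, are a little off and sometimes report something else, mostly with a low value. They report only what shows in the picture. A call takes as long as a camera call. They do not tell look-alikes from the thing itself.
- recognise(camera, target): "uv" ([column, row] in pixels, amid what is visible of it).
- landmark_of(camera, target): "uv" ([column, row] in pixels: a listed point, or the origin of a listed thing).
The state is a dict: "time_s": time; "joint_positions": joint angles; "joint_velocities": joint speeds; "joint_torque": joint torques, N m; "tcp_pos": TCP position; "tool_rot": TCP orientation; "ft_force": force on the tool from outside, world axes, zero at the start; "torque": the same for the moment, N m; "opening": finger opening in m; "finger_force": force on a finger pad.
Only numpy, scipy, OpenCV 4.12 (cv2) and the standard library are available. Lean on these libraries where they do the work, as an engineer would, in place of code of your own. Each camera call takes 0.05 s, during which the arm holds its last target. There are 200 camera calls.

## Working session

There is one attempt and no reset: what is moved stays moved. The work goes in short steps, Python scripts to look and compute and a tool call to move; the robot and the scene stay as the last step left them, time stands still between calls to the robot, and variables do not carry over. Pictures are saved under pics/ and viewed, at most 10 in all, crops included, and the job is handed in when it is done.

Besides the shell and the picture viewer there is one more tool, called after ">>>" as a command line: name --pt "numbers of a row" for each row, then --argument value for the rest. drive_tool: Moves the arm, as the interface text tells. Its arguments: {"type":"object","properties":{"motion":{"type":"array","items":{"type":"array","items":{"type":"number"}}},"claw":{"type":"number"},"squeeze":{"type":"number"}},"required":["motion"]}

```bash
mkdir -p pics; ls
cat > h.py <<'E'
import numpy as np, cv2
from cell import status, viewer, ticket, recognise, landmark_of, env
def save(c,f):
    im=viewer.get_image(c); cv2.imwrite('pics/'+f,im[:,:,::-1]); return im
def ray(c,uv):
    p=viewer.camera_params(c); T=np.array(p['pose'])
    d=T[:3,:3]@np.array([(uv[0]-p['cx'])/p['fx'],(uv[1]-p['cy'])/p['fy'],1]); return T[:3,3],d
def atz(c,uv,z):
    o,d=ray(c,uv); return o+d*(z-o[2])/d[2]
def proj(c,X):
    p=viewer.camera_params(c); T=np.linalg.inv(np.array(p['pose']))
    q=T[:3,:3]@np.array(X)+T[:3,3]; return np.array([p['fx']*q[0]/q[2]+p['cx'],p['fy']*q[1]/q[2]+p['cy']])
def tri(obs):
    A=np.zeros((3,3));b=np.zeros(3)
    for c,uv in obs:
        o,d=ray(c,uv); d=d/np.linalg.norm(d); M=np.eye(3)-np.outer(d,d); A+=M;b+=M@o
    return np.linalg.solve(A,b)
E
python3 - <<'E'
from h import *
np.set_printoptions(precision=3,suppress=True)
for c in ('scene','top'):
    save(c,c+'0.png'); print(c,viewer.camera_params(c)['pose'])
    for t in ['caddy','panel','rack','hole_left','hole_right','pin_left','pin_right','handle_top','cups','napkins','shaker','tongs']:
        print(t,[(np.round(r['uv']),round(r['p'],2)) for r in landmark_of(c,t)[:3]])
E
```

```text
pics
scene [[ 0.816 -0.55   0.175  0.268]
 [-0.577 -0.783  0.233 -0.362]
 [ 0.008 -0.291 -0.957  1.44 ]
 [ 0.     0.     0.     1.   ]]
caddy [(array([262., 142.]), 0.72), (array([198., 168.]), 0.64), (array([320., 273.]), 0.25)]
panel [(array([382., 237.]), 0.89)]
rack [(array([370., 144.]), 0.5)]
hole_left [(array([191., 149.]), 0.76), (array([369., 145.]), 0.72), (array([269., 122.]), 0.62)]
hole_right [(array([192., 169.]), 0.65), (array([243., 132.]), 0.63)]
pin_left [(array([390., 213.]), 0.71), (array([371., 144.]), 0.48)]
pin_right [(array([400., 237.]), 0.56), (array([383., 234.]), 0.54)]
handle_top [(array([249., 110.]), 0.97), (array([174., 165.]), 0.65)]
cups [(array([372., 146.]), 0.59)]
napkins [(array([415., 292.]), 0.82)]
shaker [(array([372., 303.]), 0.92), (array([264., 122.]), 0.62), (array([317., 272.]), 0.19)]
tongs []
top [[ 0.007 -0.991  0.135  0.323]
 [-1.    -0.008 -0.004 -0.026]
 [ 0.005 -0.135 -0.991  1.487]
 [ 0.     0.     0.     1.   ]]
caddy [(array([203., 301.]), 0.77), (array([218., 222.]), 0.71), (array([415., 161.]), 0.41)]
panel [(array([394., 170.]), 0.59)]
rack [(array([165., 203.]), 0.93)]
hole_left [(array([184., 299.]), 0.88), (array([213., 204.]), 0.69)]
hole_right [(array([209., 231.]), 0.97), (array([213., 309.]), 0.66)]
pin_left [(array([390., 153.]), 0.74)]
pin_right [(array([418., 160.]), 0.6), (array([450., 227.]), 0.6)]
handle_top [(array([187., 211.]), 0.79), (array([190., 327.]), 0.71)]
cups [(array([301., 119.]), 0.61)]
napkins [(array([467., 186.]), 0.81)]
shaker [(array([449., 225.]), 0.82)]
tongs [(array([388., 256.]), 0.91)]
```

View pics/scene0.png

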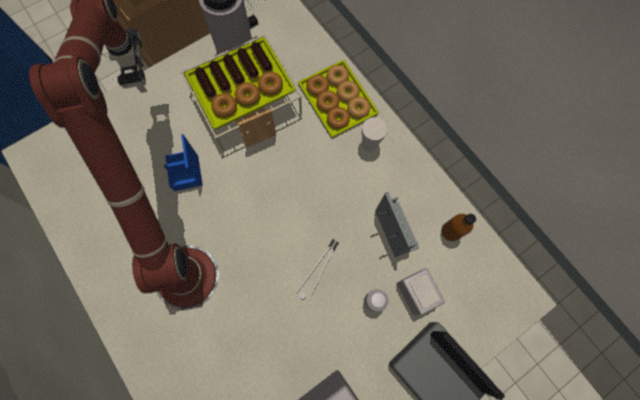

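View pics/top0.png

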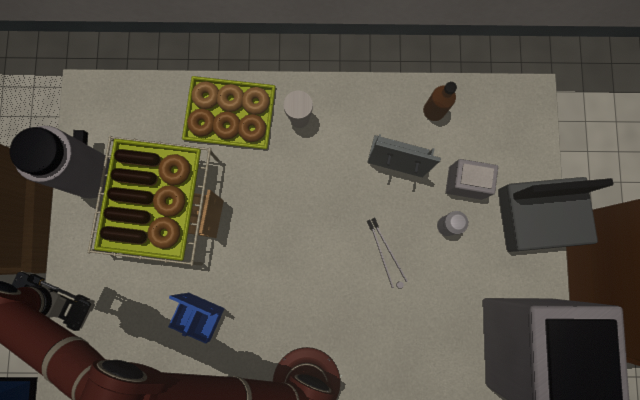

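Candidates for the caddy are the brown wooden one at the rack front (top ~(208,214), scene ~(258,128)) and the blue look-alike (top (198,315), scene (183,165)). I choose the brown one. The grey panel is at top (404,157), scene (395,228), with its pins towards the robot. Tongs, shaker, napkins and cups are at top (385,252), (455,223), (473,178) and (298,105).

Run:
```python
import cv2,numpy as np
s=cv2.imread('pics/scene0.png');t=cv2.imread('pics/top0.png')
f=lambda im,x,y:cv2.resize(im[y:y+70,x:x+100],(400,280),interpolation=cv2.INTER_CUBIC)
cv2.imwrite('pics/c1.png',np.vstack([np.hstack([f(t,160,180),f(s,210,90)]),np.hstack([f(t,350,125),f(s,350,190)])]))
```

```text
(no output)
```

View pics/c1.png

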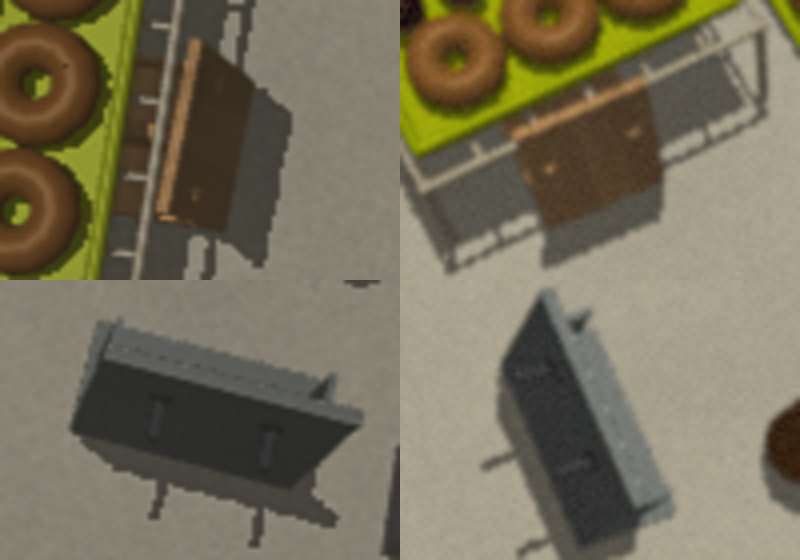

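Run:
```python
from h import *
np.set_printoptions(precision=4,suppress=True)
T=lambda x,y,ox,oy:(ox+x/4-.4,oy+y/4-.4)
def line(n,c,a,b,z):
    A=atz(c,a,z);B=atz(c,b,z);d=A-B;print(n,c,A[:2],B[:2],'mid',((A+B)/2)[:2],'len',np.linalg.norm(d),'dir(deg)',np.degrees(np.arctan2(d[1],d[0])))
line('plate top mid','top',T(195,40,160,180),T(166,218,160,180),.19)
line('plate bot','top',T(252,84,160,180),T(227,232,160,180),0)
line('plate top mid','scene',T(505,130,110,90)if 0 else (210+110/4,90+130/4),(210+245/4,90+82/4),.19)
line('plate bot','scene',(210+145/4,90+228/4),(210+262/4,90+178/4),0)
line('panel top front','top',T(107,75,350,125),T(350,144,350,125),.22)
line('panel bot front','top',T(72,150,350,125),T(293,208,350,125),0)
line('panel top front','scene',(350+142/4,190+12/4),(350+235/4,190+250/4),.22)
line('panel bot front','scene',(350+102/4,190+78/4),(350+183/4,190+270/4),0)
line('pin root','top',T(158,118,350,125),T(274,148,350,125),.165)
line('pin tip','top',T(152,158,350,125),T(265,186,350,125),.176)
for a in [('top',(301,119),0),('top',(467,186),0),('top',(449,225),0),('top',(388,256),0),('top',(298,105),.136),('top',(477,175),.112)]:print(a,atz(*a))
```

```text
plate top mid top [0.5435 0.2694] [0.4217 0.2843] mid [0.4826 0.2768] len 0.12270761256654963 dir(deg) -6.9704903986059055
plate bot top [0.5413 0.2669] [0.4256 0.2823] mid [0.4835 0.2746] len 0.11667503168894931 dir(deg) -7.557603280530798
plate top mid scene [0.426 0.291] [0.5419 0.2638] mid [0.484  0.2774] len 0.1190635149555427 dir(deg) 166.80392955091514
plate bot scene [0.4229 0.2858] [0.5409 0.2655] mid [0.4819 0.2756] len 0.11974140475568548 dir(deg) 170.24924721966303
panel top front top [ 0.6691 -0.187 ] [ 0.6227 -0.3505] mid [ 0.6459 -0.2688] len 0.16994737649896285 dir(deg) 74.1648635410212
panel bot front top [ 0.668  -0.1867] [ 0.6228 -0.3605] mid [ 0.6454 -0.2736] len 0.17960661942968684 dir(deg) 75.42291159850181
panel top front scene [ 0.6671 -0.1883] [ 0.61   -0.3724] mid [ 0.6386 -0.2803] len 0.19277091331338422 dir(deg) 72.76790156962939
panel bot front scene [ 0.6715 -0.185 ] [ 0.6238 -0.3617] mid [ 0.6476 -0.2733] len 0.18302832294746793 dir(deg) 74.89887000264491
pin root top [ 0.6533 -0.2297] [ 0.6324 -0.311 ] mid [ 0.6428 -0.2704] len 0.08399358003187567 dir(deg) 75.58639649714713
pin tip top [ 0.6219 -0.2234] [ 0.6027 -0.3018] mid [ 0.6123 -0.2626] len 0.08071212331307101 dir(deg) 76.22220556416804
('top', (301, 119), 0) [0.8071 0.0255 0.    ]
('top', (467, 186), 0) [ 0.5939 -0.4988  0.    ]
('top', (449, 225), 0) [ 0.4703 -0.4386  0.    ]
('top', (388, 256), 0) [ 0.373  -0.2477  0.    ]
('top', (298, 105), 0.136) [0.805 0.03  0.136]
('top', (477, 175), 0.112) [ 0.6063 -0.4935  0.112 ]
```

The crop confirms it: the brown plate with two holes stands before the rack edge, and the panel's two pins face -x. Caddy: mid-plate (0.483,0.277), yaw about -98°. Panel: origin about (0.645,-0.272), yaw about -15°.

Run:
```python
from h import *
np.set_printoptions(precision=3,suppress=True)
s=status.sense(); print(s['time_s'],s['tcp_pos'],s['tool_rot'],s['opening'],env.grip_depth)
print(viewer.camera_params('wrist')['pose'])
```

```text
1.3 [0.252 0.599 0.219] [[-0.922  0.387 -0.   ]
 [ 0.387  0.922 -0.   ]
 [-0.    -0.    -1.   ]] 0.09290379256454113 0.0188
[[ 0.387  0.891  0.236  0.186]
 [ 0.922 -0.374 -0.099  0.627]
 [-0.     0.256 -0.967  0.385]
 [ 0.     0.     0.     1.   ]]
```

>>> drive_tool --pt "0 0 60 0" --pt "50 -50 100 0" --pt "90 -100 100 0" --pt "130 -150 100 0" --pt "170 -200 100 0" --claw 0.45

```text
time_s: 1.92
tcp_pos: [0.4097, 0.4142, 0.319]
tool_rot: [[-0.922, 0.387, 0.001], [0.387, 0.922, 0.001], [-0.001, 0.001, -1.0]]
ft_force: [0.8, 0.4, -0.5]
opening: 0.0473
finger_force: 0.0
```

>>> drive_tool --pt "20 -40 0 5" --pt "40 -80 -20 10" --pt "61 -122 -40 14.8" --pt "61 -122 -69 14.8" --pt "61 -122 -69 14.8" --claw 0.35

```text
time_s: 2.55
tcp_pos: [0.4684, 0.2926, 0.2478]
tool_rot: [[-0.99, 0.14, -0.004], [0.14, 0.99, -0.002], [0.004, -0.003, -1.0]]
ft_force: [0.2, 0.7, -0.1]
opening: 0.0325
finger_force: 0.0
```

Run:
```python
from h import *
s=status.sense();save('wrist','w1.png');print(s['tcp_pos'],s['opening'],viewer.camera_params('wrist')['pose'],viewer.camera_params('wrist')['fx'])
```

```text
[0.46839624 0.29264375 0.24783193] 0.03247931444825814 [[ 1.38042008e-01  9.57778797e-01  2.52198693e-01  3.98945096e-01]
 [ 9.90426202e-01 -1.33341386e-01 -3.57213163e-02  3.03813701e-01]
 [-5.84595982e-04  2.54715236e-01 -9.67015929e-01  4.15733065e-01]
 [ 0.00000000e+00  0.00000000e+00  0.00000000e+00  1.00000000e+00]] 313.3880786883991
```

View pics/w1.png

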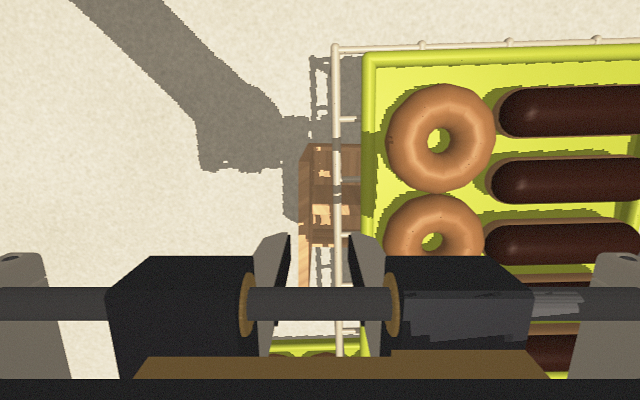

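>>> drive_tool --pt "0 0 0 0" --pt "0 0 0 0"

```text
time_s: 2.85
tcp_pos: [0.4697, 0.2949, 0.2507]
tool_rot: [[-0.99, 0.138, 0.002], [0.138, 0.99, 0.001], [-0.002, 0.002, -1.0]]
ft_force: [-0.0, 0.3, -0.2]
opening: 0.0328
finger_force: 0.0
```

Run:
```python
from h import *
np.set_printoptions(precision=4,suppress=True)
s=status.sense();im=save('wrist','w2.png');print(s['tcp_pos'],s['time_s'],s['tool_rot'])
P=lambda a,z:proj('wrist',[.483+np.cos(np.radians(-8))*a,.277+np.sin(np.radians(-8))*a,z])
for a in(-.06,-.03,0):print(P(a,.19),P(a,0))
c=im[100:300,200:440,::-1];cv2.imwrite('pics/w2c.png',cv2.resize(c,None,fx=3,fy=3,interpolation=cv2.INTER_CUBIC))
```

```text
[0.4697 0.2949 0.2507] 2.85 [[-0.9905  0.1375  0.0019]
 [ 0.1375  0.9905  0.0014]
 [-0.0017  0.0017 -1.    ]]
[297.3319 156.4744] [306.8137 139.1863]
[297.9721 196.8358] [306.9967 162.1091]
[298.5714 234.6149] [307.1731 184.1989]
```

View pics/w2c.png

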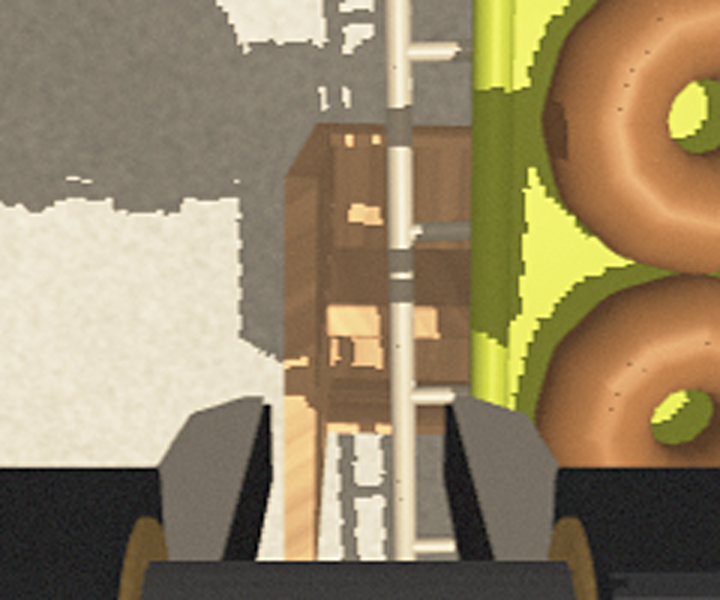

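The plate's top edge is at wrist columns 295–306, between the fingers. That puts mid-plate at about (0.485,0.279), yaw about -99°.

>>> drive_tool --pt "15 -16 0 -1" --pt "15 -16 0 -1" --pt "15 -16 -40 -1" --pt "15 -16 -80 -1" --pt "15 -16 -94 -1"

```text
time_s: 3.52
tcp_pos: [0.4834, 0.2768, 0.1534]
tool_rot: [[-0.988, 0.157, -0.004], [0.157, 0.988, -0.002], [0.003, -0.003, -1.0]]
ft_force: [-0.3, -0.2, -0.1]
opening: 0.0325
finger_force: 0.0
```

>>> drive_tool --pt "0 0 0 0" --pt "0 0 0 0" --pt "0 0 0 0" --pt "0 0 0 0" --claw 0 --squeeze 25

```text
time_s: 4.03
tcp_pos: [0.4852, 0.278, 0.1568]
tool_rot: [[-0.988, 0.156, 0.002], [0.156, 0.988, 0.001], [-0.002, 0.001, -1.0]]
ft_force: [-1.0, -0.5, 4.3]
opening: 0.0078
finger_force: 25.0
```

>>> drive_tool --pt "-2 -10 0 0" --pt "-5 -30 0 0" --pt "-8 -50 0 0" --pt "-12 -75 0 0" --pt "-16 -100 0 0"

```text
time_s: 4.65
tcp_pos: [0.4696, 0.1784, 0.1568]
tool_rot: [[-0.988, 0.156, 0.004], [0.156, 0.988, 0.004], [-0.003, 0.005, -1.0]]
ft_force: [0.5, 4.5, 6.2]
opening: 0.0078
finger_force: 25.1
```

>>> drive_tool --pt "-4 -25 0 0" --pt "-8 -50 0 0" --pt "-12 -75 0 0" --pt "-15 -95 0 0" --pt "-15 -98 0 0"

```text
time_s: 5.28
tcp_pos: [0.4536, 0.0791, 0.1567]
tool_rot: [[-0.987, 0.159, 0.002], [0.159, 0.987, 0.002], [-0.002, 0.003, -1.0]]
ft_force: [-0.6, 6.4, 7.7]
opening: 0.0083
finger_force: 25.3
```

>>> drive_tool --pt "0 0 0 0" --pt "0 0 0 0" --pt "0 0 0 0" --pt "0 0 30 0" --pt "0 0 80 0" --claw 0.35

```text
time_s: 5.9
tcp_pos: [0.4515, 0.0788, 0.2345]
tool_rot: [[-0.988, 0.156, -0.007], [0.156, 0.988, -0.002], [0.006, -0.003, -1.0]]
ft_force: [1.4, 0.3, -0.1]
opening: 0.0325
finger_force: 0.0
```

>>> drive_tool --pt "0 0 40 -10" --pt "2 10 60 -20" --pt "5 30 60 -30" --pt "8 50 60 -40" --pt "10 65 60 -50" --claw 0.6

```text
time_s: 6.52
tcp_pos: [0.4628, 0.145, 0.2948]
tool_rot: [[-0.511, 0.86, -0.002], [0.86, 0.511, -0.001], [-0.0, -0.003, -1.0]]
ft_force: [0.1, -0.5, -0.2]
opening: 0.0558
finger_force: 0.0
```

>>> drive_tool --pt "0 0 0 -10" --pt "0 0 0 -20" --pt "0 0 0 -30" --pt "0 0 0 -40" --pt "0 0 0 -40"

```text
time_s: 7.15
tcp_pos: [0.4628, 0.1443, 0.2949]
tool_rot: [[0.154, 0.988, -0.002], [0.988, -0.154, -0.002], [-0.002, -0.002, -1.0]]
ft_force: [-0.1, 0.7, 0.2]
opening: 0.0557
finger_force: 0.0
```

Run:
```python
from h import *
np.set_printoptions(precision=4,suppress=True)
s=status.sense();im=save('wrist','w3.png');print(s['tcp_pos'],s['time_s'],s['tool_rot'],s['joint_positions'])
viewer.get_image('top')
xc=np.array([-.156,-.988]);yc=np.array([.988,-.156]);o=np.array([.453,.075])
C=lambda x,y,z:[*(o+xc*x+yc*y),z]
for n,q in dict(handle_top=(-.07,0,.105),hole_left=(0,.04,.115),hole_right=(0,-.04,.115),caddy_front=(-.104,0,0),caddy=(0,0,0)).items():
  for c in('wrist','top'):print(n,c,proj(c,C(*q)),[(np.round(r['uv'],1),round(r['p'],2)) for r in landmark_of(c,n)[:3]])
print('tops',[proj('wrist',C(x,y,z)).round() for x,y,z in [(-.004,.06,.19),(-.004,-.06,.19),(-.1,0,.105),(-.02,0,.105),(-.104,.06,.06),(-.104,-.06,.06)]])
```

```text
[0.4628 0.1443 0.2949] 7.15 [[ 0.1543  0.988  -0.0019]
 [ 0.988  -0.1543 -0.0015]
 [-0.0018 -0.0017 -1.    ]] [-0.555   0.2894  0.2765  1.7683 -0.0866  1.0982 -0.4046]
handle_top wrist [320.0162 181.5324] [(array([322.2, 176.9]), 0.75)]
handle_top top [257.2772 222.1346] [(array([186.7, 328.3]), 0.64), (array([254.9, 223. ]), 0.63)]
hole_left wrist [353.4059 241.4973] [(array([78.2, 22.8]), 0.88), (array([353.3, 238.2]), 0.82)]
hole_left top [283.3598 212.0738] [(array([183.1, 296.8]), 0.88), (array([280.4, 212.3]), 0.79)]
hole_right wrist [285.7499 241.4455] [(array([ 73.4, 103.4]), 0.87), (array([286. , 235.6]), 0.76)]
hole_right top [278.5056 239.5581] [(array([211.5, 311.1]), 0.65)]
caddy_front wrist [319.4364 144.7054] [(array([316.5, 137.3]), 0.88)]
caddy_front top [250.578  223.8154] [(array([190.5, 333.1]), 0.84), (array([246.1, 221.2]), 0.83)]
caddy wrist [319.3493 213.1702] [(array([138.3,  77.1]), 0.59), (array([318.7, 209.8]), 0.56), (array([550.6, 208.8]), 0.32)]
caddy top [283.6213 229.2864] [(array([203.7, 299.6]), 0.89), (array([280.9, 234. ]), 0.64)]
tops [array([383., 268.]), array([256., 268.]), array([320., 156.]), array([319., 223.]), array([367., 149.]), array([272., 149.])]
```

View pics/w3.png

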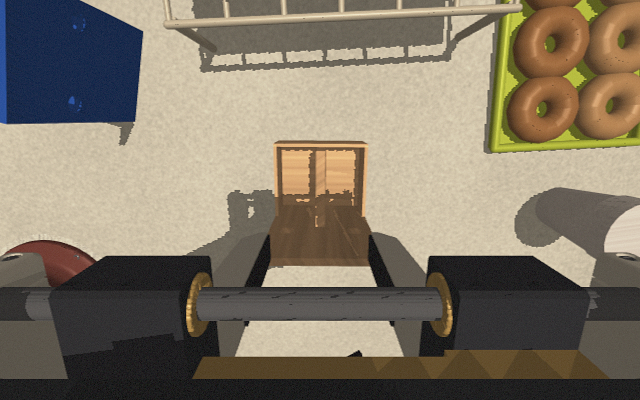

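The released caddy stands upright and clear of the rack. Its pockets' front edge is at wrist cols 275–367, row 145, about 4 mm further +y than predicted. Next I go down on the handle.

>>> drive_tool --pt "1 4 -50 0" --pt "1 4 -100 0" --pt "1 4 -150 0" --pt "1 4 -200 0" --pt "1 4 -221 0"

```text
time_s: 8.38
tcp_pos: [0.463, 0.1484, 0.072]
tool_rot: [[0.156, 0.988, -0.004], [0.988, -0.156, -0.001], [-0.002, -0.004, -1.0]]
ft_force: [-0.0, -0.6, 0.4]
opening: 0.0562
finger_force: 0.0
```

>>> drive_tool --pt "0 0 0 0" --pt "0 0 0 0" --pt "0 0 0 0" --pt "0 0 0 0" --pt "0 0 0 0" --claw 0 --squeeze 45

```text
time_s: 9.0
tcp_pos: [0.4647, 0.149, 0.0751]
tool_rot: [[0.156, 0.988, 0.001], [0.988, -0.156, 0.001], [0.001, 0.001, -1.0]]
ft_force: [-0.9, 0.6, 4.2]
opening: 0.0117
finger_force: 45.0
```

>>> drive_tool --pt "0 0 20 0" --pt "0 0 45 0" --pt "0 0 66 0" --pt "0 -20 66 3" --pt "1 -50 66 10"

```text
time_s: 9.62
tcp_pos: [0.4646, 0.0995, 0.1402]
tool_rot: [[-0.024, 1.0, -0.001], [1.0, 0.024, 0.0], [0.0, -0.001, -1.0]]
ft_force: [0.2, 0.9, -3.5]
opening: 0.012
finger_force: 45.0
```

>>> drive_tool --pt "2 -40 0 9" --pt "4 -80 0 18" --pt "6 -120 0 27" --pt "8 -160 0 36" --pt "9 -200 0 44"

```text
time_s: 10.25
tcp_pos: [0.4734, -0.1023, 0.1398]
tool_rot: [[-0.71, 0.704, -0.002], [0.704, 0.71, 0.001], [0.002, -0.001, -1.0]]
ft_force: [1.1, -0.8, -3.8]
opening: 0.0118
finger_force: 45.0
```

>>> drive_tool --pt "2 -40 0 9" --pt "4 -80 0 18" --pt "6 -110 0 25" --pt "6 -126 0 30" --pt "6 -126 0 30"

```text
time_s: 10.88
tcp_pos: [0.4788, -0.2288, 0.1395]
tool_rot: [[-0.965, 0.263, -0.003], [0.263, 0.965, 0.0], [0.003, -0.001, -1.0]]
ft_force: [0.2, -0.1, -4.3]
opening: 0.0118
finger_force: 45.0
```

Run:
```python
from h import *
np.set_printoptions(precision=4,suppress=True)
s=status.sense();print(s['tcp_pos'],s['time_s'],s['tool_rot'],s['ft_force'],s['opening'])
ims=[save(c,c+'4.png') for c in('wrist','top','scene')]
obs={}
for n in ('hole_left','hole_right','pin_left','pin_right','handle_top','panel','caddy'):
  for c in('wrist','top','scene'):print(n,c,[(np.round(r['uv'],1),round(r['p'],2)) for r in landmark_of(c,n)[:3]])
t,sc=ims[1][:,:,::-1],ims[2][:,:,::-1]
f=lambda im,x,y:cv2.resize(im[y:y+100,x:x+130],(390,300),interpolation=cv2.INTER_CUBIC)
cv2.imwrite('pics/c4.png',np.vstack([np.hstack([f(t,340,120),f(sc,310,180)]),ims[0][150:400,:,::-1][:, :640].copy()[:, :] if 0 else cv2.resize(ims[0][:246,:,::-1],(780,300))]))
```

```text
[ 0.4788 -0.2288  0.1395] 10.875 [[-0.9647  0.2633 -0.0028]
 [ 0.2633  0.9647  0.0002]
 [ 0.0028 -0.0005 -1.    ]] [ 0.1672 -0.0707 -4.3263] 0.011794150375264573
hole_left wrist []
hole_left top [(array([184.1, 293.8]), 0.97), (array([382.6, 189.8]), 0.62)]
hole_left scene [(array([190.4, 148.2]), 0.63), (array([399.1, 237.1]), 0.61)]
hole_right wrist []
hole_right top []
hole_right scene [(array([365.5, 246.3]), 0.81), (array([192.3, 168.7]), 0.63)]
pin_left wrist []
pin_left top [(array([391. , 152.1]), 0.81)]
pin_left scene [(array([389.9, 208.7]), 0.67)]
pin_right wrist [(array([275.1,  89.8]), 0.28)]
pin_right top [(array([419. , 163.4]), 0.64)]
pin_right scene [(array([400.4, 236.8]), 0.89)]
handle_top wrist [(array([321.1, 271.2]), 0.62)]
handle_top top [(array([390.1, 214.8]), 0.81), (array([185.9, 325.2]), 0.76)]
handle_top scene [(array([375.2, 304.7]), 0.68), (array([173.1, 165.8]), 0.62), (array([337.7, 240.7]), 0.56)]
panel wrist []
panel top [(array([395.3, 168.7]), 0.75), (array([381.2, 229. ]), 0.66)]
panel scene [(array([385.6, 233.3]), 0.79), (array([413.8, 292.7]), 0.36)]
caddy wrist [(array([319.9, 288.4]), 0.6)]
caddy top [(array([386.9, 201.8]), 0.73), (array([205.2, 300.5]), 0.65), (array([390.2, 217.8]), 0.32)]
caddy scene [(array([199.6, 168.2]), 0.8), (array([358.7, 240.7]), 0.69)]
```

View pics/c4.png

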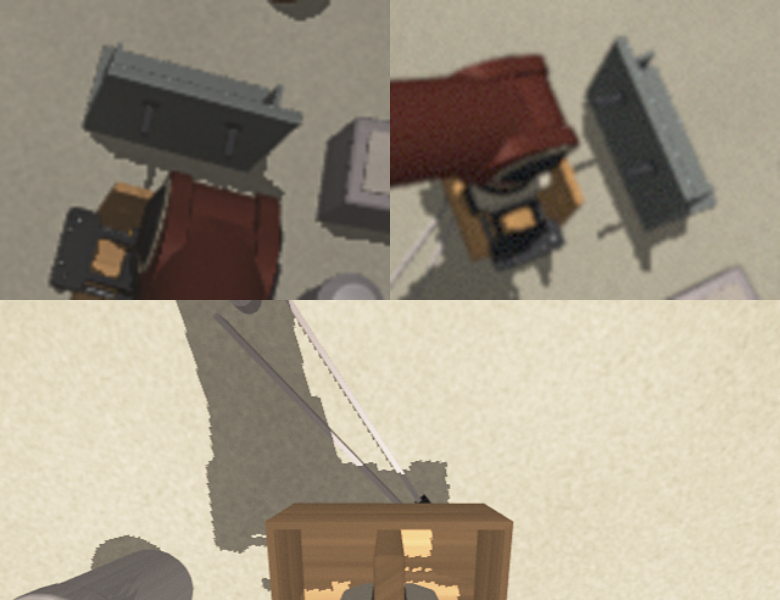

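Run:
```python
from h import *
np.set_printoptions(precision=4,suppress=True)
T=lambda x,y:('top',(340+x/3-.3,120+y/3-.3)); S=lambda x,y:('scene',(310+(x-390)/3-.3,180+y/3-.3))
def err(X,o): return [np.round(proj(c,X)-np.array(u),1) for c,u in o]
P={}
for n,o in dict(Lroot=[T(150,103),S(620,97)],Ltip=[T(147,130),S(593,102)],Rroot=[T(235,123),S(652,170)],Rtip=[T(231,152),S(628,172)],
  Lnet=[('top',(391,152.1)),('scene',(389.9,208.7))],Rnet=[('top',(419,163.4)),('scene',(400.4,236.8))]).items():
    P[n]=tri(o);print(n,P[n],err(P[n],o))
# model fit: panel pose (x,y,yaw) to all pixels at known geometry
from scipy.optimize import least_squares
pts=[((-.0,.04,.165),T(150,103)),((0,.04,.165),S(620,97)),((-.034,.04,.176),T(147,130)),((-.034,.04,.176),S(593,102)),
((0,-.04,.165),T(235,123)),((0,-.04,.165),S(652,170)),((-.034,-.04,.176),T(231,152)),((-.034,-.04,.176),S(628,172)),
((0,.04,.165),('top',(391,152.1))),((0,.04,.165),('scene',(389.9,208.7))),((0,-.04,.165),('top',(419,163.4))),((0,-.04,.165),('scene',(400.4,236.8))),
((0,.09,0),('top',(350+72/4-.4,125+150/4-.4))),((0,-.09,0),('top',(350+293/4-.4,125+208/4-.4))),((0,.09,0),('scene',(375.5,209.5))),((0,-.09,0),('scene',(395.7,257.5))),
((0,.09,.22),('top',(350+107/4-.4,125+75/4-.4))),((0,.09,.22),('scene',(385.5,193)))]
def W(q,p):
    c,s=np.cos(q[2]),np.sin(q[2]);return [q[0]+c*p[0]-s*p[1],q[1]+s*p[0]+c*p[1],p[2]]
def res(q):return np.concatenate([proj(o[0],W(q,p))-np.array(o[1]) for p,o in pts])
r=least_squares(res,[.645,-.272,-.26],loss='soft_l1');print(r.x,np.degrees(r.x[2]));print(res(r.x).reshape(-1,2).round(1).tolist())
```

```text
Lroot [ 0.6523 -0.2316  0.1602] [array([-0.2,  0.8]), array([ 0.7, -0.3])]
Ltip [ 0.6175 -0.2232  0.193 ] [array([-0.2,  1.3]), array([ 1. , -0.5])]
Rroot [ 0.6342 -0.3126  0.1533] [array([-0.3,  1.2]), array([ 1. , -0.5])]
Rtip [ 0.6007 -0.3012  0.1889] [array([-0.1,  0.5]), array([ 0.4, -0.2])]
Lnet [ 0.6549 -0.2318  0.1891] [array([ 0.2, -0.7]), array([-0.6,  0.3])]
Rnet [ 0.6353 -0.3182  0.1486] [array([ 0.4, -1.5]), array([-1.3,  0.6])]
[ 0.6453 -0.2734 -0.2652] -15.197043044640639
[[1.2, -0.8], [2.4, -0.5], [-0.2, 0.7], [2.1, 0.5], [0.4, 0.1], [1.8, -1.5], [-0.4, 1.0], [0.4, 0.9], [-0.1, 1.2], [-1.1, 2.8], [-0.6, -2.6], [-1.6, -1.9], [-0.0, -0.3], [-0.1, 0.3], [-0.3, 0.8], [-0.7, 0.0], [-0.2, 0.1], [0.1, -0.7]]
```

>>> drive_tool --pt "0 0 0 0" --pt "12 -3 0 0" --pt "30 -8 0 0" --pt "48 -13 0 0" --pt "48 -13 0 0"

```text
time_s: 12.7
tcp_pos: [0.5305, -0.2404, 0.1404]
tool_rot: [[-0.966, 0.258, 0.002], [0.258, 0.966, -0.0], [-0.002, 0.0, -1.0]]
ft_force: [-0.8, 0.8, -4.1]
opening: 0.0114
finger_force: 45.0
```

Run:
```python
from h import *
np.set_printoptions(precision=4,suppress=True)
s=status.sense();print(s['tcp_pos'],s['time_s'],s['tool_rot'],s['ft_force'],s['opening'])
ims=[save(c,c+'5.png') for c in('top','scene')]
t,sc=ims[0][:,:,::-1],ims[1][:,:,::-1]
f=lambda im,x,y:cv2.resize(im[y:y+90,x:x+80],(400,450),interpolation=cv2.INTER_CUBIC)
cv2.imwrite('pics/c5.png',np.hstack([f(t,360,130),f(sc,340,190)]))
# predicted pixels of caddy plate top corners & pin tips
xc=np.array([.9655,-.2605]);yc=np.array([.2605,.9655]);o=s['tcp_pos'][:2]+.07*xc;p=np.array([.645,-.273])
u=s['tcp_pos'][2]-.0751
for c,(ox,oy) in dict(top=(360,130),scene=(340,190)).items():
  for y in(.06,-.06):print(c,'plate back top',y,(proj(c,[*(o+yc*y),u+.19])-[ox,oy])*5+2)
  for y in(.04,-.04):print(c,'pin tip',y,(proj(c,[*(p-.034*xc+yc*y),.176])-[ox,oy])*5+2)
```

```text
[ 0.5305 -0.2404  0.1404] 12.7 [[-0.9661  0.2581  0.0022]
 [ 0.2581  0.9661 -0.0002]
 [-0.0022  0.0003 -1.    ]] [-0.7771  0.7909 -4.0981] 0.011441945154636108
top plate back top 0.06 [119.077  153.8389]
top plate back top -0.06 [341.3504 214.1992]
top pin tip 0.04 [143.7084 171.3789]
top pin tip -0.04 [282.9477 209.2106]
scene plate back top 0.06 [181.6648  65.5005]
scene plate back top -0.06 [261.4571 253.5626]
scene pin tip 0.04 [198.3918 122.9133]
scene pin tip -0.04 [248.4455 241.1881]
```

View pics/c5.png

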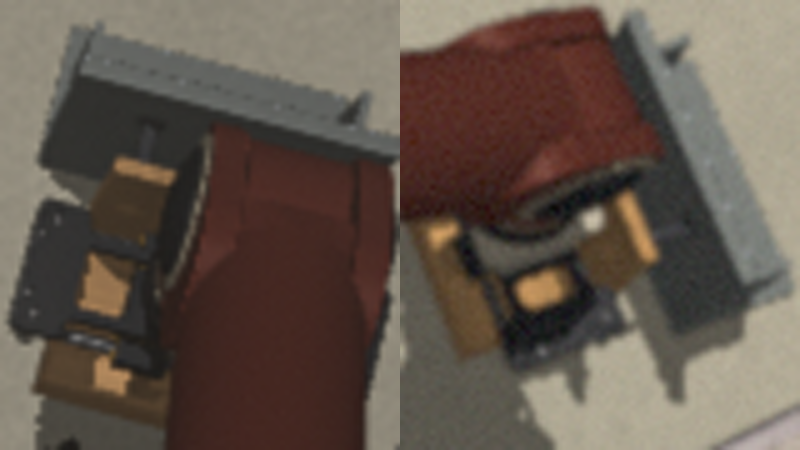

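Plate corner at top-crop (120,155), as predicted, with the pins straight ahead. I feed in along the pin axis.

>>> drive_tool --pt "6 -3 0 0" --pt "11 -4 -2 0" --pt "17 -6 -4 0" --pt "23 -7 -6 0" --pt "23 -7 -6 0"

```text
time_s: 13.42
tcp_pos: [0.5519, -0.247, 0.1342]
tool_rot: [[-0.966, 0.258, -0.0], [0.258, 0.966, 0.0], [0.0, 0.0, -1.0]]
ft_force: [-0.5, -0.6, -4.1]
opening: 0.0114
finger_force: 45.0
```

>>> drive_tool --pt "6 -2 -1.5 0" --pt "11.5 -3 -3 0" --pt "16 -4 -4.5 0" --pt "20 -5 -5.5 0" --pt "20 -5 -5.5 0"

```text
time_s: 14.05
tcp_pos: [0.5717, -0.2522, 0.1288]
tool_rot: [[-0.966, 0.259, -0.0], [0.259, 0.966, 0.0], [0.0, 0.0, -1.0]]
ft_force: [0.1, 1.3, -3.4]
opening: 0.0116
finger_force: 45.0
```

>>> drive_tool --pt "3 -1 -1 0" --pt "5 -1.3 -1.5 0" --pt "5 -1.3 -1.5 0"

```text
time_s: 14.42
tcp_pos: [0.5765, -0.2535, 0.1274]
tool_rot: [[-0.966, 0.259, -0.0], [0.259, 0.966, 0.0], [0.0, -0.0, -1.0]]
ft_force: [0.3, -0.1, -4.1]
opening: 0.012
finger_force: 45.0
```

>>> drive_tool --pt "2 -0.5 -0.5 0" --pt "4 -1 -1 0" --pt "4 -1 -1 0"

```text
time_s: 14.8
tcp_pos: [0.5769, -0.2538, 0.1261]
tool_rot: [[-0.966, 0.259, -0.008], [0.259, 0.966, 0.002], [0.008, -0.0, -1.0]]
ft_force: [-8.5, 2.4, -0.3]
opening: 0.0118
finger_force: 45.0
```

>>> drive_tool --pt "-1 0.3 -1 0" --pt "-1 0.3 -2 0" --pt "-1 0.3 -2.5 0" --pt "-1 0.3 -2.5 0"

```text
time_s: 15.3
tcp_pos: [0.5769, -0.2536, 0.1236]
tool_rot: [[-0.966, 0.258, -0.006], [0.258, 0.966, 0.001], [0.006, -0.0, -1.0]]
ft_force: [-6.0, 1.5, -1.3]
opening: 0.0119
finger_force: 45.0
```

>>> drive_tool --pt "0 0 -1 0" --pt "0 0 -2 0" --pt "0 0 -2 0"

```text
time_s: 15.68
tcp_pos: [0.5769, -0.2536, 0.1228]
tool_rot: [[-0.966, 0.258, -0.006], [0.258, 0.966, 0.001], [0.006, -0.001, -1.0]]
ft_force: [-6.9, 2.3, 4.0]
opening: 0.0115
finger_force: 45.0
```

Resting on the pins at about 47.7 mm, home against the panel. Release and retreat upward.

>>> drive_tool --pt "0 0 0 0" --pt "0 0 0 0" --pt "0 0 0 0" --pt "0 0 0 0" --claw 0.5

```text
time_s: 16.18
tcp_pos: [0.5799, -0.2543, 0.1222]
tool_rot: [[-0.966, 0.259, 0.001], [0.259, 0.966, -0.0], [-0.001, -0.0, -1.0]]
ft_force: [-0.3, 0.2, 0.6]
opening: 0.0452
finger_force: 0.0
```

>>> drive_tool --pt "0 0 25 0" --pt "0 0 70 0" --pt "-10 3 120 0" --pt "-50 10 160 0" --pt "-100 20 160 0"

```text
time_s: 16.8
tcp_pos: [0.4812, -0.2347, 0.2854]
tool_rot: [[-0.966, 0.258, 0.008], [0.258, 0.966, -0.004], [-0.009, -0.001, -1.0]]
ft_force: [0.7, 0.4, -1.0]
opening: 0.0465
finger_force: 0.0
```

Run:
```python
from h import *
np.set_printoptions(precision=4,suppress=True)
s=status.sense();print(s['tcp_pos'],s['time_s'],s['ft_force'],s['opening'])
w,t,sc=[save(c,c+'6.png')[:,:,::-1] for c in('wrist','top','scene')]
f=lambda im,x,y:cv2.resize(im[y:y+100,x:x+130],(390,300),interpolation=cv2.INTER_CUBIC)
cv2.imwrite('pics/c6.png',np.vstack([np.hstack([f(t,340,120),f(sc,310,180)]),cv2.resize(w[:246],(780,300))]))
xc=np.array([.9655,-.2605]);yc=np.array([.2605,.9655]);p=np.array([.645,-.273])
for c,(ox,oy) in dict(top=(340,120),scene=(310,180)).items():
  for q in [(0,.06,.236),(-.008,.06,.236),(0,-.06,.236),(-.104,.06,.106),(-.104,-.06,.106)]:print(c,q,((proj(c,[*(p+xc*q[0]+yc*q[1]),q[2]])-[ox,oy])*3+1).round()+([390,0] if c=='scene' else [0,0]))
```

```text
[ 0.4812 -0.2347  0.2854] 16.8 [ 0.722   0.4103 -0.9653] 0.04649758385852477
top (0, 0.06, 0.236) [144.  76.]
top (-0.008, 0.06, 0.236) [142.  84.]
top (0, -0.06, 0.236) [275. 111.]
top (-0.104, 0.06, 0.106) [ 97. 211.]
top (-0.104, -0.06, 0.106) [217. 244.]
scene (0, 0.06, 0.236) [632.  60.]
scene (-0.008, 0.06, 0.236) [624.  62.]
scene (0, -0.06, 0.236) [680. 170.]
scene (-0.104, 0.06, 0.106) [523. 124.]
scene (-0.104, -0.06, 0.106) [565. 226.]
```

View pics/c6.png

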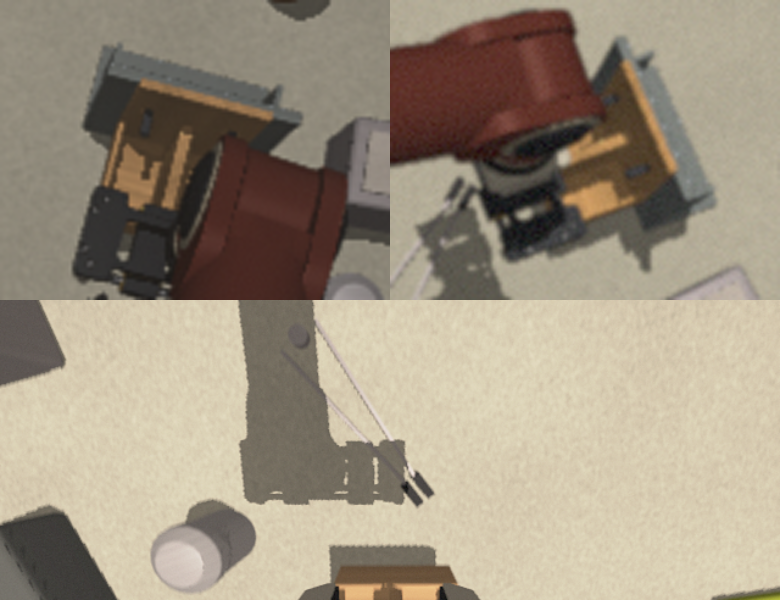

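Both pins stick through the holes (top crop (147,122), scene crop (610,100) and (637,170)). The plate lies against the panel at its predicted corners, and the bystanders haven't moved. I'm handing it in.

>>> drive_tool --pt "-20 20 30 0" --pt "-30 40 30 0" --pt "-30 40 30 0" --pt "-30 40 30 0"

```text
time_s: 17.45
tcp_pos: [0.4504, -0.1951, 0.3117]
tool_rot: [[-0.966, 0.259, 0.0], [0.259, 0.966, -0.0], [-0.0, -0.0, -1.0]]
ft_force: [-0.1, 0.5, 0.7]
opening: 0.0462
finger_force: 0.0
```

```bash
python3 -c "
from cell import ticket; print(ticket.close_job())"
```

```text
the job is handed in; nothing more can be done
None
```

The caddy was drawn out by its back plate, stood clear of the rack and released, then hung by the handle on both pins with its back plate home against the panel; the job was handed in after about 17.5 s, with the cups, napkin box, shaker and tongs untouched.

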